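# Sort look-alike canisters by height into the two rows of a rack

## Robot

A 6-joint arm with a two-finger parallel gripper is mounted at the origin on a cart in front of the work surface, level with it; the furniture and walls round the work are solid. World frame = base frame: x ahead of the robot, y to its left, z up, the work surface at z = 0. Lengths are in mm, angles in rad, forces in N, time in s.
With the tool pointing down it reaches from about 375 to 900 mm from the base axis. Payload 3.1 kg.
Tool frame: the origin (TCP) lies midway between the tips of the shut fingers; the grasp point (between the pads) lies 19 mm behind it; z points along the fingers, y is the line along which they close (so a half turn about z gives the same grasp; the last joint's range is limited). The gripper opens to 87 mm and grips with 3 to 60 N. Pads are 19 mm wide; open, the fingers measure 117 mm over their backs; the gripper's body (75 mm by 190 mm) begins 51 mm behind the grasp point.
Start: joints at [1.135, 0.527, 1.433, -0, 1.181, -0.178], TCP at [159.306, 604.333, 222.548] pointing down, gripper open.
Joint ranges: [-3.08, 3.08], [-0.75, 2.2], [0.22, 2.44], [-1.43, 4.57], [0, 2.65], [-2.85, 2.85]. Speed limits (rad/s): [2.79, 2.79, 3.14, 3.14, 3.14, 3.14].

## Interface

Orientations are given as a unit quaternion [x, y, z, w].
In Python, from cell import arm, eyes gives the robot as it stands. The module is installed in compiled form; this text tells all that it offers.
- The arm moves only by the tool move_arm, never from a script. Its argument "series" is a list of rows, each an object of numbers: "x", "y", "z": the shift along the tool's x, y, z in mm; "spin": the turn about the tool's z in degrees. A call has 1 to 20 rows; each row shifts and turns the commanded pose from where the row before left it, along the tool's axes as they then stand; what a row does not reach is not made up. A row lasts 1/12 s, in which the tool goes at most 41.7 mm and 7.16 degrees, less where a joint would pass 70% of its speed; a pose out of reach is approached as far as the arm can. A call is refused whole if a number of a shift passes 41.7 or a number of a turn 7.16, either way. A call with a gripper value outside its range is refused whole. "fingers" is the closure, from -1 (fully open) to 1 (shut), so that 0 is half open, set as the call begins (left out, the last holds). The fingers move at their own pace and stop on an object; "squeeze" is the grip in N (left out, the last holds). Time passes only in rows, so rows that do not move let the fingers close. It gives the time, the measured TCP pose, the force, the opening and the grip force at its end, in the units of the state.
- arm.get_state(): the state, without advancing time (a new reading comes with each control period).
- eyes.camera(name): name is "scene" or "top" or "wrist"; returns a dict with "img" (384x512x3 uint8, red, green, blue), "vertical_fov" (degrees; the focal length in pixels is half the picture's height over the tangent of half this angle, whatever the lens; pixels are square), "cx", "cy" (the principal point, pixels), "rvec" (rotation vector, rad) and "tvec" (3), from world to camera coordinates, as OpenCV has them. Camera axes: x right, y down, z forward; pixel columns grow to the right and rows downward; lengths in mm; the calibration is good to about 2 mm. A picture is of the moment at which its call begins. There is no depth.
- arm.close_job(): hands the job in; it is judged then, once.
Trained networks look in the newest picture that a camera, given by its name, has taken for a name from the list of things; names that differ only in an ending like _2 or _b are one class to them, and where a whole thing is asked for, a point or a joint stands for the part that bears it (a point fixed in the world has none). Each returns a list of dicts, best first, with "score" (0 to 1); they miss things now and then, are a little off and sometimes report something else, mostly with a low value. They report only what shows in the picture. A call takes as long as a camera call.
- eyes.masks_of(thing, camera): "pixels" (384x512 bool, what is visible of it) and "centre" ([column, row] in pixels, amid what is visible of it).
The state is a dict: "clock": time; "q": joint angles; "joint_velocities": joint speeds; "joint_efforts": joint torques, N m; "tool_pos": TCP position; "ee_rot": TCP orientation; "force": force on the tool from outside, world axes, zero at the start; "wrist_torque": the same for the moment, N m; "grip_width": finger opening in mm; "gripper_force": force on a finger pad.
Only numpy, scipy, OpenCV 4.12 (cv2) and the standard library are available. Lean on these libraries where they do the work, as an engineer would, in place of code of your own. Each camera call takes 0.05 s, during which the arm holds its last target. There are 200 camera calls.

## Task

Sort the four steel canisters with wooden lids in the wooden rack: both tall ones upright in the low front row and both short ones upright in the raised back row, so that all the lids stand level. One short canister has been put in the front row by mistake and two canisters still stand on the worktop. Set them down rather than dropping them, tip none over, and leave the other things on the worktop where they are.

Things in the scene. Friction and masses are not known exactly. Their poses are not given: they have to be found in the camera images.
- rack: Fixed wooden rack 160 (x) x 262 (y) x 62 mm high: two rows along its y axis, each for two canisters, about 55 mm either side of the middle. Origin: centre of its underside on the worktop; x axis from the low front row to the raised back row. Tops above the worktop: front rail 25 mm, step between the rows 52 mm, back rail 55 mm, end cheeks 32 and 62 mm. Yaw up to 0.35 rad.
- low_row (a point): Middle of the low front row's floor: 40 mm to the rack's -x of its origin, 10 mm above the worktop; axes as the rack's. Channel from x = -28 to +28 mm, y = -119 to +119 mm. The row for the tall canisters.
- high_row (a point): Middle of the raised back row's floor: 40 mm to the rack's +x of its origin, 40 mm above the worktop; axes as the rack's. Channel from x = -28 to +28 mm, y = -119 to +119 mm. The row for the short canisters.
- tall_a: Tall canister: upright steel cylinder 46 mm in diameter and 120 mm high over all, the top 20 mm being its fixed dark wooden lid of the same diameter; 0.14 to 0.28 kg. Origin: centre of its underside; z axis up. Stands on the worktop, to the left or to the right of the rack.
- short_a: Short canister: the same as the tall ones (46 mm in diameter, 20 mm dark wooden lid) but 90 mm high over all; 0.10 to 0.21 kg. Origin: centre of its underside; z axis up. Stands on the worktop on the other side of the rack from tall_a.
- tall_b: Tall canister just like tall_a (46 mm in diameter, 120 mm high). Origin: centre of its underside; z axis up. Stands already in the low row, about 55 mm to one side of its middle, either side.
- short_b: Short canister just like short_a (46 mm in diameter, 90 mm high). Origin: centre of its underside; z axis up. Stands wrongly in the low row, about 55 mm to the other side of its middle from tall_b, its lid 30 mm lower than tall_b's.
- salt_shaker: Glass salt shaker with a white domed top, 44 mm in diameter, 90 mm high; bystander on the worktop behind and right of the rack. Origin: centre of its underside.
- lemon: Lemon, 83x58x58 mm; bystander near the front edge, left. Origin: centre of its underside as first laid.
- garlic: Garlic bulb, 56 mm; bystander at the left, further back. Origin: centre of its underside.
- teaspoon: Steel teaspoon lying flat, 130x27x11 mm; bystander at the right, beyond the canisters. Origin: centre of its underside.

How it is judged (in metres and radians):
At the end, for the whole second after the job is handed in: Both tall canisters stand upright (within 0.08 rad) on the floor of the low front row and both short ones on the floor of the raised back row: each origin within 15 mm of the row's centre line, 105 mm of its middle along the row and 6 mm of its floor, at rest, released (x of tall_a in the frame of low_row between -0.015 and 0.015 m and y of tall_a in the frame of low_row between -0.105 and 0.105 m and z of tall_a in the frame of low_row between -0.006 and 0.006 m and angle between each of tall_a, tall_b, short_a, short_b's own z axis and vertical below 0.08 rad and linear speed of each of tall_a, tall_b, short_a, short_b below 0.03 m/s and x of tall_b in the frame of low_row between -0.015 and 0.015 m and y of tall_b in the frame of low_row between -0.105 and 0.105 m and z of tall_b in the frame of low_row between -0.006 and 0.006 m and x of short_a in the frame of high_row between -0.015 and 0.015 m and y of short_a in the frame of high_row between -0.105 and 0.105 m and z of short_a in the frame of high_row between -0.006 and 0.006 m and x of short_b in the frame of high_row between -0.015 and 0.015 m and y of short_b in the frame of high_row between -0.105 and 0.105 m and z of short_b in the frame of high_row between -0.006 and 0.006 m); the robot touches nothing.
It fails at once if a canister is tipped over (angle between any of tall_a, tall_b, short_a, short_b's own z axis and vertical above 0.8 rad).
It fails at once if a canister is dropped: it moves faster than 0.6 m/s while no finger touches it ((linear speed of tall_a above 0.6 m/s and contact force between the fingers and tall_a below 0.02 N) or (linear speed of tall_b above 0.6 m/s and contact force between the fingers and tall_b below 0.02 N) or (linear speed of short_a above 0.6 m/s and contact force between the fingers and short_a below 0.02 N) or (linear speed of short_b above 0.6 m/s and contact force between the fingers and short_b below 0.02 N)).
It fails at once if the salt shaker, lemon, garlic or teaspoon is moved by more than 40 mm (distance of any of salt_shaker, lemon, garlic, teaspoon from where it was at the start of the episode above 0.04 m).
It also fails if it takes over 69 s, if anything falls off the work surface, if the arm or the gripper's body presses on something with over 40 N, if the wrist force passes 120 N, or if a joint passes its speed limit or range.

## Working session

There is one attempt and no reset: what is moved stays moved. The work goes in short steps, Python scripts to look and compute and a tool call to move; the robot and the scene stay as the last step left them, time stands still between calls to the robot, and variables do not carry over. Pictures are saved under pics/ and viewed, at most 10 in all, crops included, and the job is handed in when it is done.

Besides the shell and the picture viewer there is one more tool, called as name(argument=value, ...) on one line, values as JSON. move_arm: Moves the arm, as the interface text tells. Its arguments: {"type":"object","properties":{"series":{"type":"array","items":{"type":"object","properties":{"x":{"type":"number"},"y":{"type":"number"},"z":{"type":"number"},"spin":{"type":"number"}}}},"fingers":{"type":"number"},"squeeze":{"type":"number"}},"required":["series"]}

```bash
mkdir -p pics
cat > h.py <<'E'
import numpy as np, cv2
from cell import arm, eyes
def cam(n):
    c=eyes.camera(n); h=c['img'].shape[0]
    f=h/2/np.tan(np.radians(c['vertical_fov'])/2)
    c['K']=np.array([[f,0,c['cx']],[0,f,c['cy']],[0,0,1.]]); c['R']=cv2.Rodrigues(np.array(c['rvec'],float))[0]; c['t']=np.array(c['tvec'],float).ravel()
    return c
def onplane(c,uv,z):
    d=c['R'].T@np.linalg.inv(c['K'])@np.array([uv[0],uv[1],1.]); o=-c['R'].T@c['t']
    return o+d*(z-o[2])/d[2]
def proj(c,P):
    p=(c['R']@np.atleast_2d(P).T).T+c['t']; p=p@c['K'].T; return p[:,:2]/p[:,2:]
E
python3 - <<'E'
from h import *
s=arm.get_state(); print(s)
for n in ['scene','top']:
    c=cam(n); cv2.imwrite(f'pics/{n}0.png',c['img'][:,:,::-1]); print(n,c['vertical_fov'],-c['R'].T@c['t'], c['R'].round(2).tolist())
    for t in ['rack','tall_a','short_a','salt_shaker','lemon','garlic','teaspoon']:
        for m in eyes.masks_of(t,n): print(t,round(m['score'],2),m['centre'],m['pixels'].sum())
E
```

```text
{'clock': 0.0, 'q': array([ 1.13449748e+00,  5.28444702e-01,  1.43391242e+00,  8.96893242e-06,
        1.18139427e+00, -1.78559330e-01]), 'joint_velocities': array([ 0.00038679, -0.00246223,  0.00112715, -0.00130994,  0.00109806,
       -0.00017621]), 'joint_efforts': array([ 3.81159100e-05, -4.40038168e+01, -1.76594245e+01,  6.32615970e-02,
        5.82305412e-02, -1.61046210e-04]), 'tool_pos': array([158.99791179, 603.67514829, 221.5816071 ]), 'ee_rot': array([ 1.28514971e-01,  9.91706981e-01, -1.02751151e-03, -3.30580781e-04]), 'force': array([-0.15121696,  0.28314923, -1.28702081]), 'wrist_torque': array([-0.00832926, -0.03551729,  0.01884339]), 'gripper_force': 0.0, 'grip_width': 87.02939703391758}
scene 51.28295347432392 [-406.20025763 -493.11733192  701.91359256] [[0.47, -0.88, -0.02], [-0.46, -0.23, -0.86], [0.75, 0.41, -0.51]]
rack 0.66 [250.0, 208.6] 2592
rack 0.56 [258.1, 205.3] 472
tall_a 0.86 [155.0, 166.7] 501
tall_a 0.76 [228.3, 192.4] 570
tall_a 0.34 [259.3, 206.6] 465
short_a 0.71 [323.0, 231.8] 587
short_a 0.71 [258.3, 206.0] 450
teaspoon 0.43 [403.7, 241.3] 195
top 44.5202166401973 [ 377.72190972   -6.97661652 1631.79997459] [[-0.0, -1.0, -0.01], [-1.0, 0.0, -0.08], [0.08, 0.01, -1.0]]
rack 0.93 [246.5, 184.8] 3336
rack 0.35 [261.1, 199.4] 165
tall_a 0.62 [130.3, 180.8] 257
tall_a 0.49 [228.9, 199.8] 170
short_a 0.71 [260.3, 198.8] 161
short_a 0.55 [247.1, 182.9] 3291
short_a 0.51 [322.8, 209.4] 164
short_a 0.2 [377.4, 166.9] 99
salt_shaker 0.7 [137.6, 146.0] 197
salt_shaker 0.5 [324.9, 206.3] 190
salt_shaker 0.47 [328.7, 150.0] 152
lemon 0.73 [128.2, 225.0] 312
garlic 0.52 [137.5, 145.9] 183
teaspoon 0.6 [379.8, 165.8] 134
teaspoon 0.58 [248.9, 183.5] 3246
```

Run:
```python
import cv2
a=cv2.imread('pics/top0.png')[110:260,90:410]; b=cv2.imread('pics/scene0.png')[100:310,110:430]
cv2.imwrite('pics/topc.png',cv2.resize(a,None,fx=2.5,fy=2.5,interpolation=2)); cv2.imwrite('pics/scc.png',cv2.resize(b,None,fx=2.5,fy=2.5,interpolation=2))
```

```text
(no output)
```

View pics/topc.png

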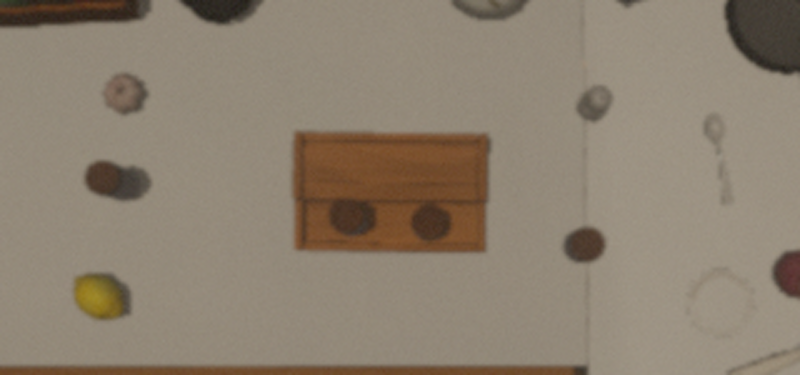

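View pics/scc.png

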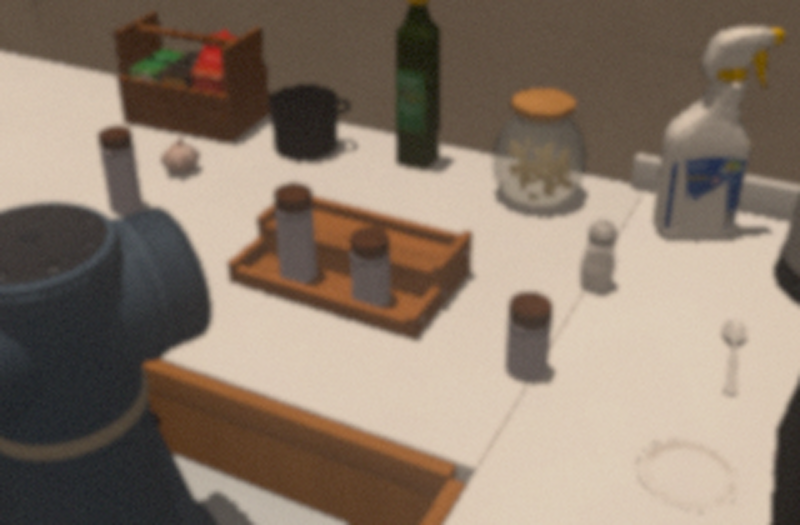

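The top view shows tall_a at about (131,181), tall_b (231,197), short_b (262,199) and short_a (324,208). The rack's corners are near (208,163), (286,164), (208,210) and (284,210). The scene view confirms that the tall ones are at the left and in the rack's left slot.

Run:
```python
from h import *
c=cam('top'); 
for n,uv,z in [('tall_a',(131,181),120),('tall_b',(231,197),130),('short_b',(262.4,198.8),100),('short_a',(324,208),90)]: print(n,onplane(c,uv,z).round())
g=lambda x,y:(90+x/2.5,110+y/2.5)
for n,uv,z in [('BL',(295,132),62),('BR',(489,134),62),('FL',(296,250),32),('FR',(486,250),32)]: print(n,onplane(c,g(*uv),z).round())
w=cam('wrist'); s=arm.get_state()
from scipy.spatial.transform import Rotation as R
T=R.from_quat(s['ee_rot']).as_matrix(); print(w['vertical_fov'],T.round(2).tolist())
o=-w['R'].T@w['t']; print('cam in tool',T.T@(o-s['tool_pos']),(w['R']@T).round(2).tolist())
```

```text
tall_a [514. 405. 120.]
tall_b [461.  80. 130.]
short_b [456. -21. 100.]
short_a [ 426. -223.   90.]
BL [580. 162.  62.]
BR [ 577. -100.   62.]
FL [422. 163.  32.]
FR [422. -97.  32.]
69.49785824027221 [[-0.97, 0.25, 0.0], [0.25, 0.97, 0.0], [-0.0, 0.0, -1.0]]
cam in tool [  65.90413678   -0.3925295  -162.61883352] [[-0.0, 1.0, -0.0], [-0.97, -0.0, -0.24], [-0.24, 0.0, 0.97]]
```

move_arm(series=[{"spin": -5},{"spin": -5},{"spin": -4.8},{"x": -17.5,"y": -36.8},{"x": -17.5,"y": -36.8},{"x": -17.5,"y": -36.8},{"x": -17.5,"y": -36.8},{"x": -17.5,"y": -36.8},{"x": -17.5,"y": -36.8},{"x": -17.5,"y": -36.8},{"x": -17.5,"y": -36.8},{"x": -17.5,"y": -36.8},{"x": -17.5,"y": -36.8},{"x": -17.5,"y": -36.8},{"x": -17.5,"y": -36.8},{"x": -17.5,"y": -36.8},{"x": -17.5,"y": -36.8},{"x": -17.5,"y": -36.8},{"x": -17.5,"y": -36.8},{"x": -17.5,"y": -36.8}], fingers=-1, squeeze=20)

```text
schema error: expected keys x, y, z, spin
```

```bash
cat > w.py <<'E'
from h import *
import sys
from scipy.spatial.transform import Rotation as R
s=arm.get_state(); print(s['clock'],s['tool_pos'].round(1),R.from_quat(s['ee_rot']).as_matrix().round(3)[:,0],s['grip_width'])
c=cam('wrist'); img=np.ascontiguousarray(c['img'][:,:,::-1]); cv2.imwrite('pics/%s_raw.png'%sys.argv[1],img)
def ring(P,r=23):
    a=np.linspace(0,2*np.pi,60); q=proj(c,np.c_[P[0]+r*np.cos(a),P[1]+r*np.sin(a),0*a+P[2]]); cv2.polylines(img,[q.round().astype(np.int32)],True,(0,255,0),1)
for P in eval(sys.argv[2]): ring(P)
# rack outline
x,y,w=eval(sys.argv[3]); A=np.array([[np.cos(w),-np.sin(w)],[np.sin(w),np.cos(w)]])
def line(pts):
    p=np.array(pts,float); p[:,:2]=p[:,:2]@A.T+[x,y]; cv2.polylines(img,[proj(c,p).round().astype(np.int32)],False,(255,255,0),1)
line([[12,131,62],[80,131,62],[80,-131,62],[12,-131,62]]); line([[-80,131,32],[-80,-131,32]]); line([[-68,119,10],[-68,-119,10]]); line([[12,119,52],[12,-119,52]])
cv2.imwrite('pics/%s.png'%sys.argv[1],cv2.resize(img,None,fx=1.5,fy=1.5,interpolation=2))
for t in ['tall_a','short_a']:
    for m in eyes.masks_of(t,'wrist'): print(t,round(m['score'],2),m['centre'],m['pixels'].sum())
E
python3 w.py w1 '[(461,80,130),(456,-21,100)]' '(500,32,0)'
```

```text
0.9 [159.3 604.4 222.6] [-0.967  0.255 -0.   ] 86.9590784470663
```

View pics/w1.png

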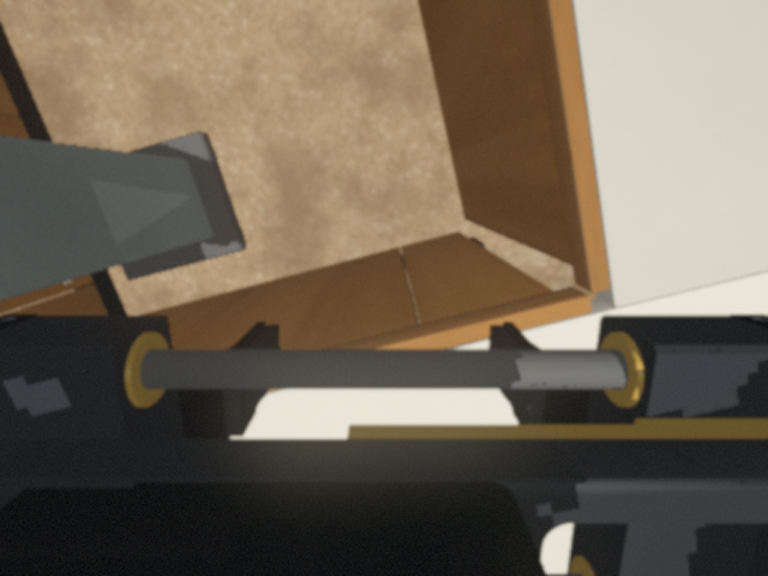

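The picture shows only the cart corner, because the move was refused. The gripper fills the picture from row 310 down, and the camera looks toward the robot side. I'll look from slightly beyond the row.

move_arm(series=[{"x": 0,"y": 0,"z": 0,"spin": -5},{"x": 0,"y": 0,"z": 0,"spin": -5},{"x": 0,"y": 0,"z": 0,"spin": -4.8},{"x": -22.4,"y": -34.4,"z": 0,"spin": 0},{"x": -22.4,"y": -34.4,"z": 0,"spin": 0},{"x": -22.4,"y": -34.4,"z": 0,"spin": 0},{"x": -22.4,"y": -34.4,"z": 0,"spin": 0},{"x": -22.4,"y": -34.4,"z": 0,"spin": 0},{"x": -22.4,"y": -34.4,"z": 0,"spin": 0},{"x": -22.4,"y": -34.4,"z": 0,"spin": 0},{"x": -22.4,"y": -34.4,"z": 0,"spin": 0},{"x": -22.4,"y": -34.4,"z": 0,"spin": 0},{"x": -22.4,"y": -34.4,"z": 0,"spin": 0},{"x": -22.4,"y": -34.4,"z": 0,"spin": 0},{"x": -22.4,"y": -34.4,"z": 0,"spin": 0},{"x": -22.4,"y": -34.4,"z": 0,"spin": 0},{"x": -22.4,"y": -34.4,"z": 0,"spin": 0},{"x": -22.4,"y": -34.4,"z": 0,"spin": 0},{"x": -22.4,"y": -34.4,"z": 0,"spin": 0},{"x": -22.4,"y": -34.4,"z": 0,"spin": 0}], fingers=-1, squeeze=20)

```text
clock: 2.72
tool_pos: [541.3, 17.7, 222.8]
ee_rot: [0.0, 1.0, 0.0, 0.0]
force: [0.7, 1.1, -0.2]
grip_width: 87.3
gripper_force: 0.0
```

```bash
python3 w.py w2 '[(461,80,130),(456,-21,100)]' '(500,32,0)'
```

```text
2.7167 [541.3  17.7 222.8] [-1.  0. -0.] 87.33444587900705
tall_a 0.56 [332.5, 110.5] 2692
short_a 0.66 [219.8, 106.7] 1807
short_a 0.55 [36.1, 78.8] 3406
```

View pics/w2.png

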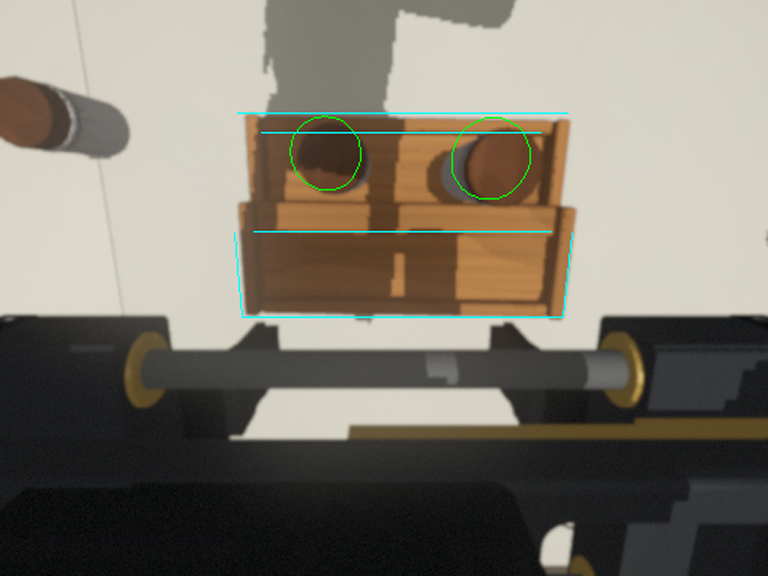

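The wrist view shows the rack well. The short_b lid centre is about (329,157) in the enlarged picture and tall_b's about (500,165). The rack is about 2–3 mm off my guess, with a slight yaw, so I'll fit it and check with a zoom.

Run:
```python
from h import *
from scipy.optimize import least_squares
c=cam('wrist')
pts=[((247,116.5),(-80,131,32)),((569,121),(-80,-131,32)),((243,316),(80,131,62)),((564,318),(80,-131,62))]
pts=[((u[0]/1.5,u[1]/1.5),(p[0],-p[1],p[2])) for u,p in pts]  # image right=+Y
def tr(v,p):
    w=v[2]; return [v[0]+p[0]*np.cos(w)-p[1]*np.sin(w),v[1]+p[0]*np.sin(w)+p[1]*np.cos(w),p[2]]
f=lambda v:np.concatenate([proj(c,tr(v,p))[0]-u for u,p in pts])
r=least_squares(f,[500,32,0],x_scale=[1,1,.01]); print(r.x,f(r.x).round(1))
v=r.x
print('shortb',onplane(c,(329/1.5,156/1.5),100),'tallb',onplane(c,(500/1.5,165/1.5),130),'shorta',onplane(c,(28/1.5,113/1.5),90))
img=cv2.resize(np.ascontiguousarray(c['img'][60:220,140:400,::-1]),None,fx=3,fy=3,interpolation=2)
D=lambda p,cl=False:cv2.polylines(img,[((proj(c,p)-[140,60])*3+1).round().astype(np.int32)],cl,(255,255,0),1)
for L in [[(12,131,62),(80,131,62),(80,-131,62),(12,-131,62)],[(-80,131,32),(-80,-131,32)],[(12,119,52),(12,-119,52)],[(-12,119,52),(-12,-119,52)]]: D([tr(v,p) for p in L])
a=np.linspace(0,6.28,60)
for P in [onplane(c,(329/1.5,156/1.5),100),onplane(c,(500/1.5,165/1.5),130)]: D(np.c_[P[0]+23*np.cos(a),P[1]+23*np.sin(a),0*a+P[2]])
cv2.imwrite('pics/z.png',img)
```

```text
[ 5.04962573e+02  3.45137946e+01 -1.72203515e-02] [-3.  -1.5  2.2 -1.5  0.8  1.3  0.1  2.7]
shortb [458.82073331 -19.02498872 100.        ] tallb [466.16331479  85.40050973 130.        ] shorta [ 430.10057338 -218.89201198   90.        ]
```

View pics/z.png

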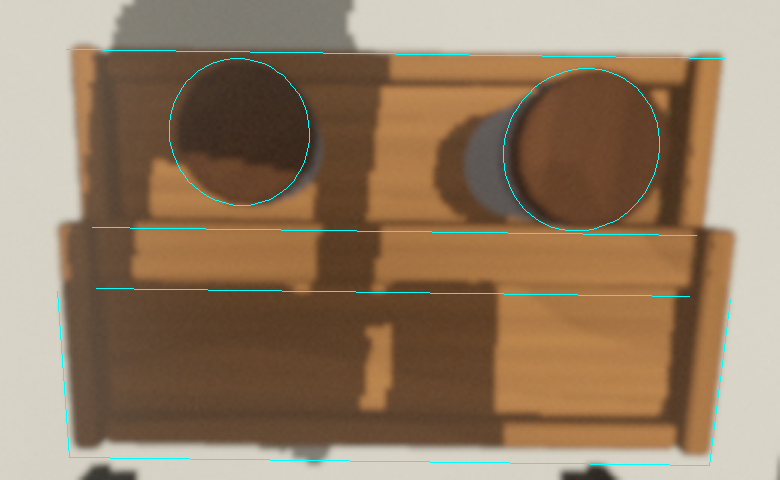

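Run:
```python
from h import *
from scipy.optimize import least_squares
c=cam('wrist')
pts=[((70,47),(-80,-131,32)),((722,55),(-80,131,32)),((57,224),(-12,-131,62)),((735,231),(-12,131,62)),((75,447),(80,-131,62)),((710,453),(80,131,62)),((88,223),(-12,-119,52)),((695,232),(-12,119,52))]
g=lambda u:(u[0]/3+140,u[1]/3+60)
def tr(v,p):
    w=v[2]; return [v[0]+p[0]*np.cos(w)-p[1]*np.sin(w),v[1]+p[0]*np.sin(w)+p[1]*np.cos(w),p[2]]
f=lambda v:np.concatenate([proj(c,tr(v,p))[0]-g(u) for u,p in pts])
v=least_squares(f,[500,32,0],x_scale=[1,1,.01],loss='soft_l1').x; print(v,f(v).round(1))
print('sb',onplane(c,g((242,132)),100),'tb',onplane(c,g((585,150)),130))
for n,p in [('low-',(-40,-55,10)),('low+',(-40,55,10)),('hi-',(40,-55,40)),('hi+',(40,55,40))]: print(n,np.round(tr(v,p),1))
```

```text
[ 5.01418827e+02  3.67241886e+01 -1.33174139e-02] [-1.6 -0.4  1.  -0.5 -1.7 -0.   1.1  0.2 -2.1  2.3  0.   2.5  1.1  0.
  0.4 -0.7]
sb [456.80352584 -15.94050823 100.        ] tb [464.00237128  88.61269291 130.        ]
low- [460.7 -17.7  10. ]
low+ [462.2  92.3  10. ]
hi- [540.7 -18.8  40. ]
hi+ [542.1  91.2  40. ]
```

Rack centre is about (501,36) with yaw −0.013. I'll now grasp short_b by its lid at (458,−17), with TCP z about 68 so the gripper body clears tall_b.

move_arm(series=[{"x": 27.7,"y": -11.7,"z": 0,"spin": 0},{"x": 27.7,"y": -11.7,"z": 0,"spin": 0},{"x": 27.7,"y": -11.7,"z": 0,"spin": 0},{"x": 0,"y": 0,"z": 36,"spin": 0},{"x": 0,"y": 0,"z": 36,"spin": 0},{"x": 0,"y": 0,"z": 36,"spin": 0},{"x": 0,"y": 0,"z": 26,"spin": 0},{"x": 0,"y": 0,"z": 21,"spin": 0},{"x": 0,"y": 0,"z": 0,"spin": 0.4},{"x": 0,"y": 0,"z": 0,"spin": 0.3}])

```text
clock: 3.8
tool_pos: [456.0, -13.9, 67.2]
ee_rot: [0.005, 1.0, 0.0, -0.002]
force: [1.0, 0.0, 0.1]
grip_width: 87.1
gripper_force: 0.0
```

move_arm(series=[{"x": 0,"y": 0,"z": 0,"spin": 0},{"x": 0,"y": 0,"z": 0,"spin": 0},{"x": 0,"y": 0,"z": 0,"spin": 0},{"x": 0,"y": 0,"z": 0,"spin": 0},{"x": 0,"y": 0,"z": 0,"spin": 0},{"x": 0,"y": 0,"z": 0,"spin": 0},{"x": 0,"y": 0,"z": 0,"spin": 0},{"x": 0,"y": 0,"z": 0,"spin": 0}], fingers=1, squeeze=25)

```text
clock: 4.47
tool_pos: [457.5, -15.6, 67.7]
ee_rot: [0.006, 1.0, -0.0, 0.0]
force: [-0.8, -0.6, 1.9]
grip_width: 45.1
gripper_force: 24.9
```

move_arm(series=[{"x": 0,"y": 0,"z": -16,"spin": 0},{"x": 0,"y": 0,"z": -25,"spin": 0},{"x": 0,"y": 0,"z": -25,"spin": 0},{"x": -20,"y": -1,"z": 0,"spin": 0},{"x": -22,"y": -1,"z": 0,"spin": 0},{"x": -22,"y": -1,"z": 0,"spin": 0},{"x": -18,"y": 0,"z": 0,"spin": 0},{"x": 0,"y": 0,"z": 0,"spin": 0},{"x": 0,"y": 0,"z": 0,"spin": 0},{"x": 0,"y": 0,"z": 12,"spin": 0},{"x": 0,"y": 0,"z": 12,"spin": 0},{"x": 0,"y": 0,"z": 6,"spin": 0},{"x": 0,"y": 0,"z": 3,"spin": 0},{"x": 0,"y": 0,"z": 0,"spin": 0},{"x": 0,"y": 0,"z": 0,"spin": 0}])

```text
clock: 5.72
tool_pos: [538.8, -19.3, 100.6]
ee_rot: [0.006, 1.0, 0.0, -0.0]
force: [-0.4, 0.6, -1.5]
grip_width: 45.0
gripper_force: 24.9
```

Run:
```python
from h import *
s=arm.get_state();print(s['clock'],s['tool_pos'],s['force'],s['grip_width'])
c=cam('scene'); cv2.imwrite('pics/s1.png',cv2.resize(c['img'][130:260,180:380,::-1],None,fx=4,fy=4,interpolation=2))
```

```text
5.7167 [538.81334607 -19.31511867 100.60179675] [-0.37061836  0.59519381 -1.49434471] 45.04805011011454
```

View pics/s1.png

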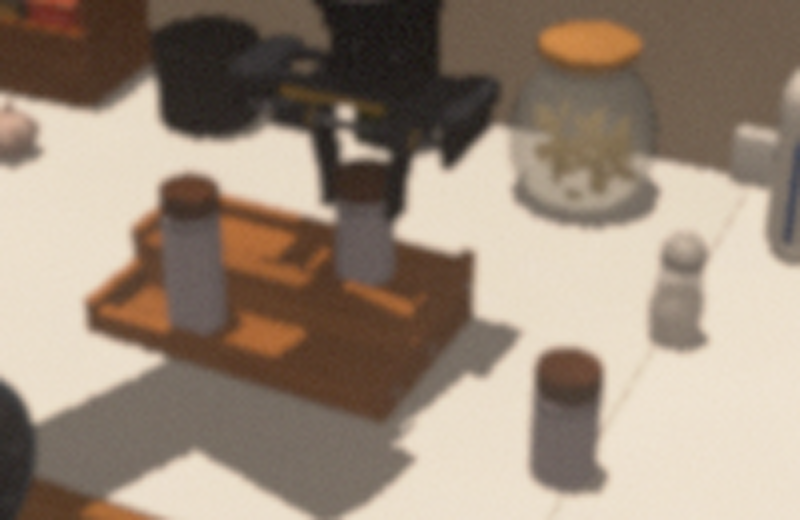

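short_b hangs upright just above the high row's floor, at about (365,280) in this crop. I'll lower the last 3 mm and check the force.

move_arm(series=[{"x": 0,"y": 0,"z": 1,"spin": 0},{"x": 0,"y": 0,"z": 1,"spin": 0},{"x": 0,"y": 0,"z": 1,"spin": 0},{"x": 0,"y": 0,"z": 0.5,"spin": 0},{"x": 0,"y": 0,"z": 0,"spin": 0},{"x": 0,"y": 0,"z": 0,"spin": 0}])

```text
clock: 6.27
tool_pos: [539.7, -19.5, 97.7]
ee_rot: [0.006, 1.0, -0.0, 0.001]
force: [-0.3, -0.6, 4.5]
grip_width: 45.1
gripper_force: 24.9
```

move_arm(series=[{"x": 0,"y": 0,"z": 0,"spin": 0},{"x": 0,"y": 0,"z": 0,"spin": 0},{"x": 0,"y": 0,"z": 0,"spin": 0},{"x": 0,"y": 0,"z": 0,"spin": 0},{"x": 0,"y": 0,"z": 0,"spin": 0},{"x": 0,"y": 0,"z": -20,"spin": 0},{"x": 0,"y": 0,"z": -35,"spin": 0},{"x": 0,"y": 0,"z": -38,"spin": 0},{"x": 0,"y": 0,"z": -37,"spin": 0}], fingers=-1)

```text
clock: 7.02
tool_pos: [538.6, -19.2, 228.0]
ee_rot: [0.006, 1.0, 0.0, -0.001]
force: [1.2, 0.3, 0.2]
grip_width: 86.1
gripper_force: 0.0
```

move_arm(series=[{"x": -5,"y": 38,"z": 0,"spin": 0},{"x": -5,"y": 38,"z": 0,"spin": 0},{"x": -5,"y": 38,"z": 0,"spin": 0},{"x": -5,"y": 38,"z": 0,"spin": 0},{"x": -5,"y": 38,"z": 0,"spin": 0},{"x": -5,"y": 38,"z": 0,"spin": 0},{"x": -5,"y": 38,"z": 0,"spin": 0},{"x": -5,"y": 38,"z": 0,"spin": 0},{"x": -5,"y": 38,"z": 0,"spin": 0},{"x": -5,"y": 38,"z": 0,"spin": 0},{"x": -5,"y": 38,"z": 0,"spin": 0},{"x": 0,"y": 0,"z": 0,"spin": 0},{"x": 0,"y": 0,"z": 0,"spin": 0}])

```text
clock: 8.1
tool_pos: [598.3, 400.0, 225.9]
ee_rot: [0.004, 1.0, -0.0, -0.0]
force: [-0.8, -0.3, -0.2]
grip_width: 87.0
gripper_force: 0.0
```

```bash
python3 w.py w3 '[(514,405,120)]' '(501.4,36,-0.013)'
```

```text
8.1 [598.3 400.  225.9] [-1.     0.008  0.001] 86.9821538756151
tall_a 0.91 [262.0, 104.9] 2021
tall_a 0.87 [12.7, 71.0] 873
short_a 0.64 [44.8, 109.6] 9777
```

View pics/w3.png

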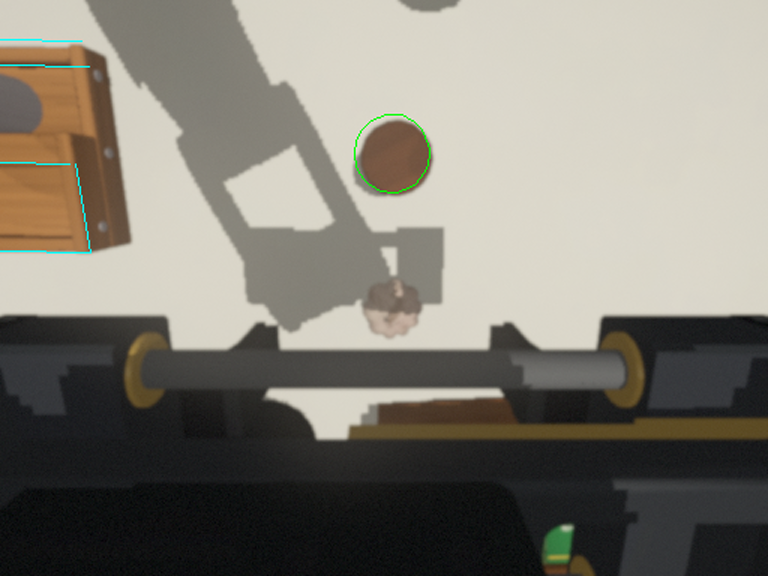

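tall_a's lid centre is at about (396,157), 3 px from my ring, so it stands near (516,407). The garlic at (391,307) is clear of the fingers.

move_arm(series=[{"x": 27.4,"y": 2.2,"z": 0,"spin": 0},{"x": 27.4,"y": 2.2,"z": 0,"spin": 0},{"x": 27.4,"y": 2,"z": 0,"spin": 0},{"x": 0,"y": 0,"z": 0,"spin": 0},{"x": 0,"y": 0,"z": 36,"spin": 0},{"x": 0,"y": 0,"z": 36,"spin": 0},{"x": 0,"y": 0,"z": 36,"spin": 0},{"x": 0,"y": 0,"z": 26,"spin": 0},{"x": 0,"y": 0,"z": 21,"spin": 0},{"x": 0,"y": 0,"z": 0,"spin": 0},{"x": 0,"y": 0,"z": 0,"spin": 0}])

```text
clock: 9.17
tool_pos: [517.1, 403.7, 71.3]
ee_rot: [0.007, 1.0, -0.001, -0.001]
force: [0.3, 0.0, 0.9]
grip_width: 86.9
gripper_force: 0.0
```

move_arm(series=[{"x": 0,"y": 0,"z": 0,"spin": 0},{"x": 0,"y": 0,"z": 0,"spin": 0},{"x": 0,"y": 0,"z": 0,"spin": 0},{"x": 0,"y": 0,"z": 0,"spin": 0},{"x": 0,"y": 0,"z": 0,"spin": 0},{"x": 0,"y": 0,"z": 0,"spin": 0},{"x": 0,"y": 0,"z": 0,"spin": 0},{"x": 0,"y": 0,"z": 0,"spin": 0}], fingers=1, squeeze=25)

```text
clock: 9.83
tool_pos: [517.2, 405.7, 72.4]
ee_rot: [0.006, 1.0, 0.0, 0.0]
force: [-0.4, 0.6, 1.0]
grip_width: 45.6
gripper_force: 25.0
```

move_arm(series=[{"x": 0,"y": 0,"z": -20,"spin": 0},{"x": 0,"y": 0,"z": -38,"spin": 0},{"x": 0,"y": 0,"z": -38,"spin": 0},{"x": 0,"y": 0,"z": -38,"spin": 0},{"x": 0,"y": 0,"z": -36,"spin": 0},{"x": 4.6,"y": -28,"z": 0,"spin": 0},{"x": 4.6,"y": -40,"z": 0,"spin": 0},{"x": 4.6,"y": -40,"z": 0,"spin": 0},{"x": 4.6,"y": -40,"z": 0,"spin": 0},{"x": 4.6,"y": -40,"z": 0,"spin": 0},{"x": 4.6,"y": -40,"z": 0,"spin": 0},{"x": 4.6,"y": -40,"z": 0,"spin": 0},{"x": 4.6,"y": -40,"z": 0,"spin": 0},{"x": 4.6,"y": -40,"z": 0,"spin": 0},{"x": 4.6,"y": -40,"z": 0,"spin": 0},{"x": 4.6,"y": -36.5,"z": 0,"spin": 0},{"x": 0,"y": 0,"z": 0,"spin": 0},{"x": 0,"y": 0,"z": 0,"spin": 0},{"x": 0,"y": 0,"z": 0,"spin": 0}])

```text
clock: 11.42
tool_pos: [460.9, -18.3, 241.7]
ee_rot: [0.006, 1.0, 0.0, -0.001]
force: [0.8, 0.3, -2.8]
grip_width: 45.6
gripper_force: 25.0
```

Run:
```python
from h import *
for i in range(4): c=cam('wrist'); s=arm.get_state(); print(s['tool_pos'].round(1),s['force'].round(1))
```

```text
[461.  -17.6 241.7] [ 0.4  0.6 -3. ]
[461.2 -17.3 241.8] [-1.1 -0.3 -2.6]
[461.3 -17.2 241.8] [-0.9 -0.8 -2.2]
[461.4 -17.2 241.9] [-0.8 -0.2 -2. ]
```

move_arm(series=[{"x": 0,"y": 0,"z": 25,"spin": 0},{"x": 0,"y": 0,"z": 35,"spin": 0},{"x": 0,"y": 0,"z": 35,"spin": 0},{"x": 0,"y": 0,"z": 20,"spin": 0},{"x": 0,"y": 0,"z": 15,"spin": 0},{"x": 0,"y": 0,"z": 15,"spin": 0},{"x": 0,"y": 0,"z": 10,"spin": 0},{"x": 0,"y": 0,"z": 1,"spin": 0},{"x": 0,"y": 0,"z": 1,"spin": 0},{"x": 0,"y": 0,"z": 1,"spin": 0},{"x": 0,"y": 0,"z": 1,"spin": 0},{"x": 0,"y": 0,"z": 1,"spin": 0},{"x": 0,"y": 0,"z": 0,"spin": 0},{"x": 0,"y": 0,"z": 0,"spin": 0}])

```text
clock: 12.78
tool_pos: [461.7, -18.6, 82.4]
ee_rot: [0.006, 1.0, -0.0, 0.0]
force: [-0.6, -0.3, -2.3]
grip_width: 45.8
gripper_force: 25.0
```

move_arm(series=[{"x": 0,"y": 0,"z": 0.7,"spin": 0},{"x": 0,"y": 0,"z": 0.7,"spin": 0},{"x": 0,"y": 0,"z": 0,"spin": 0},{"x": 0,"y": 0,"z": 0,"spin": 0}])

```text
clock: 13.12
tool_pos: [461.8, -18.6, 82.3]
ee_rot: [0.006, 1.0, -0.0, 0.001]
force: [-1.6, 1.0, 11.9]
grip_width: 45.7
gripper_force: 25.0
```

move_arm(series=[{"x": 0,"y": 0,"z": 0,"spin": 0},{"x": 0,"y": 0,"z": 0,"spin": 0},{"x": 0,"y": 0,"z": 0,"spin": 0},{"x": 0,"y": 0,"z": 0,"spin": 0},{"x": 0,"y": 0,"z": 0,"spin": 0},{"x": 0,"y": 0,"z": -16,"spin": 0},{"x": 0,"y": 0,"z": -30,"spin": 0},{"x": 0,"y": 0,"z": -35,"spin": 0},{"x": 0,"y": 0,"z": -35,"spin": 0},{"x": 0,"y": 0,"z": -30,"spin": 0},{"x": -10,"y": -40,"z": 0,"spin": 0},{"x": -10,"y": -40,"z": 0,"spin": 0},{"x": -10,"y": -40,"z": 0,"spin": 0},{"x": -10,"y": -40,"z": 0,"spin": 0},{"x": -10,"y": -40,"z": 0,"spin": 0},{"x": 0,"y": 0,"z": 0,"spin": 0},{"x": 0,"y": 0,"z": 0,"spin": 0},{"x": 0,"y": 0,"z": 0,"spin": 0}], fingers=-1)

```text
clock: 14.62
tool_pos: [508.3, -218.6, 225.9]
ee_rot: [0.006, 1.0, 0.001, -0.001]
force: [-0.1, 1.0, 0.3]
grip_width: 87.6
gripper_force: 0.0
```

```bash
python3 w.py w4 '[(430,-219,90),(461,-18,130),(540,-19,130),(464,88,130)]' '(501.4,36,-0.013)'
```

```text
14.6167 [ 508.3 -218.6  225.9] [-1.     0.013  0.002] 87.56846893996952
tall_a 0.94 [504.4, 140.1] 690
tall_a 0.66 [445.5, 138.0] 4249
tall_a 0.32 [247.6, 108.6] 1554
short_a 0.6 [421.4, 200.3] 1582
short_a 0.58 [246.2, 106.3] 1534
```

View pics/w4.png

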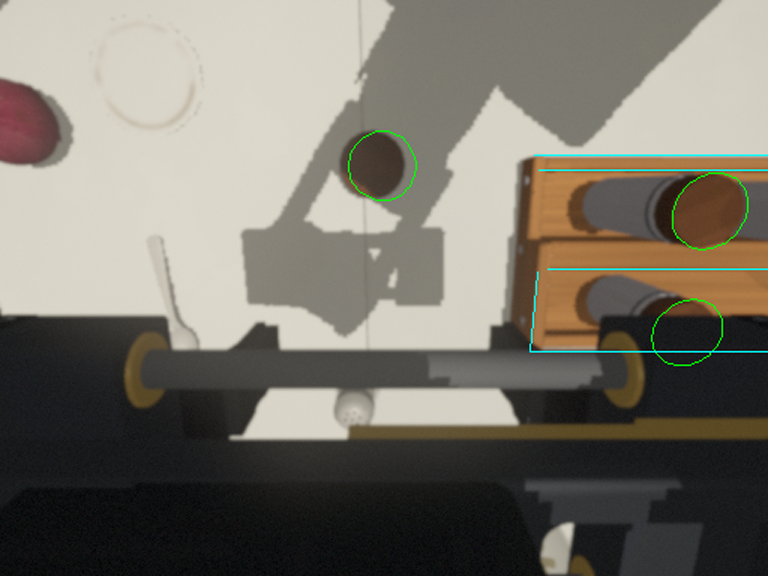

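short_a's lid centre is at about (373,165), 9 px left of my ring, so it stands near (430,−225). Both placed canisters stand upright in the rack.

move_arm(series=[{"x": 26,"y": -2.2,"z": 0,"spin": 0},{"x": 26,"y": -2.2,"z": 0,"spin": 0},{"x": 26,"y": -2.2,"z": 0,"spin": 0},{"x": 0,"y": 0,"z": 0,"spin": 0},{"x": 0,"y": 0,"z": 36,"spin": 0},{"x": 0,"y": 0,"z": 36,"spin": 0},{"x": 0,"y": 0,"z": 36,"spin": 0},{"x": 0,"y": 0,"z": 36,"spin": 0},{"x": 0,"y": 0,"z": 21,"spin": 0},{"x": 0,"y": 0,"z": 15,"spin": 0},{"x": 0,"y": 0,"z": 0,"spin": 0},{"x": 0,"y": 0,"z": 0,"spin": 0}])

```text
clock: 15.77
tool_pos: [431.3, -223.9, 46.3]
ee_rot: [0.005, 1.0, 0.0, -0.0]
force: [0.7, -0.8, -0.0]
grip_width: 87.1
gripper_force: 0.0
```

move_arm(series=[{"x": 0,"y": 0,"z": 0,"spin": 0},{"x": 0,"y": 0,"z": 0,"spin": 0},{"x": 0,"y": 0,"z": 0,"spin": 0},{"x": 0,"y": 0,"z": 0,"spin": 0},{"x": 0,"y": 0,"z": 0,"spin": 0},{"x": 0,"y": 0,"z": 0,"spin": 0},{"x": 0,"y": 0,"z": 0,"spin": 0},{"x": 0,"y": 0,"z": 0,"spin": 0}], fingers=1, squeeze=25)

```text
clock: 16.43
tool_pos: [431.1, -225.0, 46.8]
ee_rot: [0.006, 1.0, -0.0, 0.0]
force: [-0.1, -1.0, 2.0]
grip_width: 45.2
gripper_force: 25.0
```

move_arm(series=[{"x": 0,"y": 0,"z": -20,"spin": 0},{"x": 0,"y": 0,"z": -38,"spin": 0},{"x": 0,"y": 0,"z": -38,"spin": 0},{"x": 0,"y": 0,"z": -38,"spin": 0},{"x": 0,"y": 0,"z": -36,"spin": 0},{"x": -11.8,"y": 35.2,"z": 0,"spin": 0},{"x": -11.8,"y": 35.2,"z": 0,"spin": 0},{"x": -11.8,"y": 35.2,"z": 0,"spin": 0},{"x": -11.8,"y": 35.2,"z": 0,"spin": 0},{"x": -11.8,"y": 35.2,"z": 0,"spin": 0},{"x": -11.8,"y": 35.2,"z": 0,"spin": 0},{"x": -11.8,"y": 35.2,"z": 0,"spin": 0},{"x": -11.8,"y": 35.2,"z": 0,"spin": 0},{"x": -11.8,"y": 35.2,"z": 0,"spin": 0},{"x": 0,"y": 0,"z": 0,"spin": 0},{"x": 0,"y": 0,"z": 0,"spin": 0},{"x": 0,"y": 0,"z": 0,"spin": 0},{"x": 0,"y": 0,"z": 0,"spin": 0}])

```text
clock: 17.93
tool_pos: [540.1, 89.7, 216.2]
ee_rot: [0.006, 1.0, -0.0, -0.001]
force: [0.1, -0.1, -1.5]
grip_width: 45.0
gripper_force: 25.0
```

move_arm(series=[{"x": -0.5,"y": 0,"z": 25,"spin": 0},{"x": 0,"y": 0,"z": 35,"spin": 0},{"x": 0,"y": 0,"z": 25,"spin": 0},{"x": 0,"y": 0,"z": 15,"spin": 0},{"x": 0,"y": 0,"z": 15,"spin": 0},{"x": 0,"y": 0,"z": 10,"spin": 0},{"x": 0,"y": 0,"z": 1,"spin": 0},{"x": 0,"y": 0,"z": 1,"spin": 0},{"x": 0,"y": 0,"z": 1,"spin": 0},{"x": 0,"y": 0,"z": 1,"spin": 0},{"x": 0,"y": 0,"z": 1,"spin": 0},{"x": 0,"y": 0,"z": 0,"spin": 0},{"x": 0,"y": 0,"z": 0,"spin": 0}])

```text
clock: 19.02
tool_pos: [541.7, 90.8, 87.1]
ee_rot: [0.006, 1.0, -0.0, 0.0]
force: [-0.4, -0.5, -1.6]
grip_width: 45.1
gripper_force: 25.0
```

move_arm(series=[{"x": 0,"y": 0,"z": 0.7,"spin": 0},{"x": 0,"y": 0,"z": 0.5,"spin": 0},{"x": 0,"y": 0,"z": 0,"spin": 0},{"x": 0,"y": 0,"z": 0,"spin": 0}])

```text
clock: 19.35
tool_pos: [541.8, 90.8, 86.7]
ee_rot: [0.006, 1.0, -0.0, 0.001]
force: [-2.1, 0.1, 6.9]
grip_width: 44.9
gripper_force: 25.0
```

Contact is at the expected height. Next I'll release, lift and move back for a check.

move_arm(series=[{"x": 0,"y": 0,"z": 0,"spin": 0},{"x": 0,"y": 0,"z": 0,"spin": 0},{"x": 0,"y": 0,"z": 0,"spin": 0},{"x": 0,"y": 0,"z": 0,"spin": 0},{"x": 0,"y": 0,"z": 0,"spin": 0},{"x": 0,"y": 0,"z": -16,"spin": 0},{"x": 0,"y": 0,"z": -30,"spin": 0},{"x": 0,"y": 0,"z": -35,"spin": 0},{"x": 0,"y": 0,"z": -35,"spin": 0},{"x": 0,"y": 0,"z": -35,"spin": 0},{"x": -30,"y": -10,"z": -8,"spin": 0},{"x": -30,"y": -10,"z": -8,"spin": 0},{"x": -30,"y": -10,"z": -8,"spin": 0},{"x": 0,"y": -10,"z": 0,"spin": 0},{"x": 0,"y": -10,"z": 0,"spin": 0},{"x": 0,"y": 0,"z": 0,"spin": 0},{"x": 0,"y": 0,"z": 0,"spin": 0}], fingers=-1)

```text
clock: 20.77
tool_pos: [629.1, 39.5, 259.4]
ee_rot: [0.006, 1.0, 0.0, -0.002]
force: [-0.5, -0.3, 0.3]
grip_width: 87.1
gripper_force: 0.0
```

```bash
python3 w.py w5 '[(460.7,-18,130),(540.7,-19,130),(462.2,92,130),(542,91,130)]' '(501.4,36,-0.013)'
```

```text
20.7667 [629.1  39.5 259.4] [-1.     0.013  0.003] 87.10211663067938
tall_a 0.84 [199.2, 29.1] 2711
tall_a 0.61 [299.9, 28.6] 2612
short_a 0.9 [196.6, 105.4] 2070
short_a 0.57 [304.4, 100.6] 1837
```

View pics/w5.png

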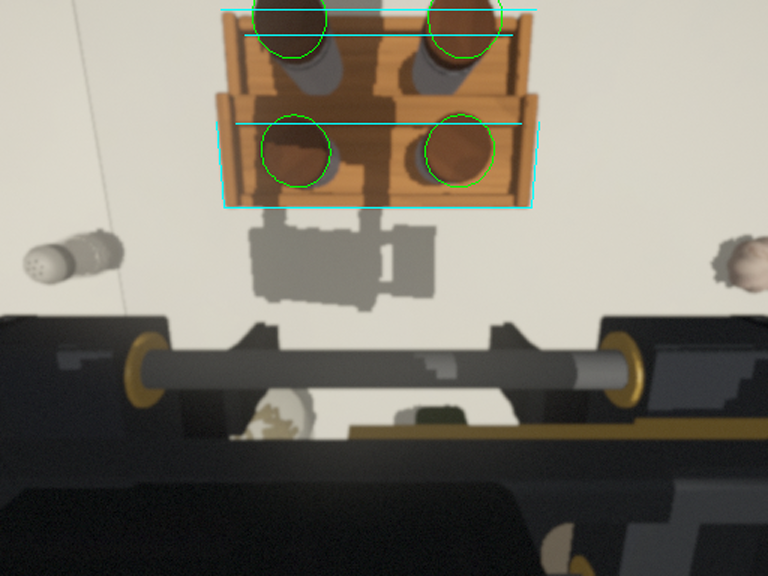

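All four lids sit within their expected rings, level at 130 mm: the talls at about (290,20) and (465,20), the shorts at (296,152) and (460,150). The salt shaker and garlic are in place and the gripper is clear.

```bash
python3 -c "
from cell import arm
print(arm.close_job())"
```

```text
the job is handed in; nothing more can be done
None
```

The job is handed in: the last wrist picture shows both tall canisters upright in the low front row and both short ones upright in the raised back row, lids level, none tipped or dropped, finished at about 21 s of the 69 s; no verdict was returned.

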